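Pass the pan with the onion handle first

TASK

The cook across the bar is waiting for the small pan that has the round onion in it; the other pan, with the long shallot, stays where it is. Take the onion's pan by the short grip opposite its long handle, lift it a good hand's breadth clear of the worktop, then turn it the quarter turn that brings the long handle to point straight ahead of you, away from the robot. Keep the pan level and the onion loose in its middle without touching it, disturb nothing round about, and finish while still holding the pan there by the short grip, raised and still, ready to be taken.

Things in the scene. Friction and masses are not known exactly. Their poses are not given: they have to be found in the camera images.
- pan_a: small round steel serving pan, 136 mm across, 0.15 kg, its dished floor sloping about 10 degrees down to the middle, rim 40 mm above the flat 92 mm foot; a long black handle, pointing to the left of the robot at the start, ends 0.2 m from the middle; opposite it a short upright black grip. Origin: centre of the underside. x axis: towards the long handle's end; z: up
- pan_a_middle (a point): the middle of pan_a's floor, 6 mm above its underside. x axis: towards the end of the long handle; z axis: up, square to the rim. The onion lies in one pan, the shallot in the other
- pan_a_lug (a point): centre of the short black grip of pan_a, the place to take hold: a block 44 mm long (pan's x), 15 mm wide (y), 26 mm high, from 28 to 54 mm above the pan's underside, 106 mm from the pan's middle in its -x direction. Axes as the pan's. The pan's weight hangs off to one side of it: grip firmly, 40 N or more
- pan_b: small round steel serving pan, 136 mm across, 0.15 kg, its dished floor sloping about 10 degrees down to the middle, rim 40 mm above the flat 92 mm foot; a long black handle, pointing to the right of the robot at the start, ends 0.2 m from the middle; opposite it a short upright black grip. Origin: centre of the underside. x axis: towards the long handle's end; z: up
- pan_b_middle (a point): the middle of pan_b's floor, 6 mm above its underside. x axis: towards the end of the long handle; z axis: up, square to the rim. The onion lies in one pan, the shallot in the other
- pan_b_lug (a point): centre of the short black grip of pan_b, the place to take hold: a block 44 mm long (pan's x), 15 mm wide (y), 26 mm high, from 28 to 54 mm above the pan's underside, 106 mm from the pan's middle in its -x direction. Axes as the pan's. The pan's weight hangs off to one side of it: grip firmly, 40 N or more
- onion_center (a point): centre of the onion: a loose round ball 50 mm across with a short dry neck, 60 g; it rolls. It lies in the middle of one of the pans, its centre about 25 mm above the pan's floor
- shallot_center (a point): centre of the shallot lying in the other pan: long and slim, about 82 mm by 34 mm, the same dry skin as the onion, 40 g, loose
- salt_shaker_center (a point): centre of the salt shaker, 44x44x90 mm, loose bystander standing upright
- spice_jar_center (a point): centre of the spice jar, 42x42x96 mm, loose bystander standing upright
- ahead (a point): a fixed point in the air over the back of the worktop, straight in front of the robot, towards the raised bar where the other cook stands; its x axis points straight ahead from the robot (away from it)
- onion: the onion itself; its origin is its centre, its axes turn as it rolls

How it is judged:
By the outcome, as a careful person would: the job done as asked, in the order asked, and still so for the second after the job is handed in, while the arm keeps its last pose, push and grip.
It also fails if it takes over 45 s, if anything falls off the work surface, if the arm or the gripper's body presses on something with over 40 N, if the wrist force passes 120 N, or if a joint passes its speed limit or range.

ROBOT

A 6-joint arm with a two-finger parallel gripper is mounted at the origin on a cart in front of the work surface, level with it; the furniture and walls round the work are solid. World frame = base frame: x ahead of the robot, y to its left, z up, the work surface at z = 0. Lengths are in m, angles in degrees, forces in N, time in s.
With the tool pointing down it reaches from about 0.4 to 0.825 m from the base axis. Payload 7 kg.
Tool frame: the origin (TCP) lies between the finger pads; the fingertips stand 25 mm ahead of it and the grasp point (between the pads) lies 6 mm ahead of it; z points along the fingers, y is the line along which they close (so a half turn about z gives the same grasp; the last joint's range is limited). The gripper opens to 88 mm and grips with 3 to 60 N. Pads are 19 mm wide; open, the fingers measure 130 mm over their backs; the gripper's body (78 mm by 193 mm) begins 47 mm behind the grasp point.
Start: joints at [86.752, 20.546, 0.682, 0, -70.136, -16.507], TCP at [0.228, 0.635, 0.252] pointing down, gripper open.
Joint ranges: [-176.03, 176.03], [-82.01, 121.73], [-58.28, 71.71], [-173.87, 95.51], [-174.79, -0.11], [-173.66, 173.66]. Speed limits (degrees/s): [136.94, 136.94, 172.46, 180, 180, 180].

INTERFACE

Orientations are given as [roll, pitch, yaw] about the fixed x, y, z axes, in that order (R = Rz(yaw) Ry(pitch) Rx(roll)).
In Python, from plant import r gives the robot as it stands.
- The arm moves only by the shell command python3 -m crank 'ROWS' [FORCE]. ROWS is JSON, a list of rows, each a list of 3 entries, a list of its own where there are three numbers: the turn, a rotation vector about the tool's x, y, z in degrees, then the shift along the tool's x, y, z in cm, then the closure, from -1 (fully open) to 1 (shut). In form: [[[wx, wy, wz], [dx, dy, dz], fingers], ...]. A call has 1 to 8 rows; each row shifts and turns the commanded pose from where the row before left it, along the tool's axes as they then stand; what a row does not reach is not made up. A row lasts 1/10 s, in which the tool goes at most 50 mm and 8.59 degrees, less where a joint would pass 70% of its speed; a pose out of reach is approached as far as the arm can. A call with a gripper value outside its range is refused whole. The fingers move at their own pace and stop on an object; FORCE is the grip in N (left out, the last holds). Time passes only in rows, so rows that do not move let the fingers close. It gives the time, the measured TCP pose, the force, the opening and the grip force at its end, in the units of the state.
- r.get_state(): the state, without advancing time (a new reading comes with each control period).
- r.capture(name): name is "scene" or "top" or "wrist"; returns a dict with "color" (384x512x3 uint8, red, green, blue), "range_z" (384x512 float32, m along the optical axis (not along the pixel's ray), 0 where there is no reading), "intrinsics" (3x3 intrinsics, pixels), "k1" (the pictures are not rectified: a ray, as slopes to the right and down, at radius r is drawn at 1 + k1 r^2 times it, then the intrinsics apply), "world_from_camera" (4x4, takes a point from camera to world coordinates); the wrist camera has in their place "hand_eye" (4x4, takes a point from camera to tool coordinates, whose origin is the TCP and whose axes are the flange's). Camera axes: x right, y down, z forward; pixel columns grow to the right and rows downward; lengths in m; the calibration is good to about 2 mm. A picture is of the moment at which its call begins: read the wrist's pose just before it.
- r.close_job(): hands the job in; it is judged then, once.
The state is a dict: "time_s": time; "joints": joint angles; "qd": joint speeds; "joint_torque": joint torques, N m; "tcp_pos": TCP position; "eef_rot": TCP orientation; "contact_force": force on the tool from outside, world axes, zero at the start; "moment": the same for the moment, N m; "gripper_width": finger opening in m; "gripper_force": force on a finger pad.
Only numpy, scipy, OpenCV 4.12 (cv2) and the standard library are available. Lean on these libraries where they do the work, as an engineer would, in place of code of your own. Each camera call takes 0.05 s, during which the arm holds its last target. There are 200 camera calls.

## Working session

There is one attempt and no reset: what is moved stays moved. The work goes in short steps, Python scripts to look and compute and a shell command to move; the robot and the scene stay as the last step left them, time stands still between calls to the robot, and variables do not carry over. Pictures are saved under pics/ and viewed, at most 10 in all, crops included, and the job is handed in when it is done.

```bash
mkdir -p pics; ls; cat > h.py <<'E'
import numpy as np, cv2, pickle
from plant import r
from scipy.spatial.transform import Rotation as Ro
def px2w(c,u,v,z=None):
    K=c["intrinsics"]; x=(u-K[0,2])/K[0,0]; y=(v-K[1,2])/K[1,1]
    a,b=x,y
    for _ in range(20):
        s=1+c["k1"]*(a*a+b*b); a,b=x/s,y/s
    T=c["world_from_camera"]
    if z is None:
        d=c["range_z"][int(v),int(u)]; return T[:3,:3]@(np.array([a,b,1])*d)+T[:3,3]
    d=T[:3,:3]@np.array([a,b,1]); return T[:3,3]+d*(z-T[2,3])/d[2]
E
python3 - <<'E'
from h import *
for n in ["scene","top"]:
    c=r.capture(n); pickle.dump(c,open(n+".pkl","wb"))
    cv2.imwrite(f"pics/{n}1.png",cv2.cvtColor(c["color"],cv2.COLOR_RGB2BGR))
    print(n,c["k1"],c["world_from_camera"].round(3).tolist(),c["intrinsics"].round(1).tolist())
print(r.get_state())
E
```

```text
pics
scene -0.07206800887553569 [[-0.68, -0.537, 0.499, 0.157], [-0.733, 0.507, -0.452, 0.336], [-0.01, -0.673, -0.739, 0.767], [0.0, 0.0, 0.0, 1.0]] [[347.7, 0.0, 255.2], [0.0, 347.7, 193.9], [0.0, 0.0, 1.0]]
top 0.020672342464871558 [[-0.003, -0.997, 0.075, 0.513], [-1.0, 0.004, 0.01, -0.051], [-0.011, -0.075, -0.997, 1.244], [0.0, 0.0, 0.0, 1.0]] [[453.1, 0.0, 252.9], [0.0, 453.1, 200.3], [0.0, 0.0, 1.0]]
{'time_s': 0.1, 'joints': array([ 8.67516642e+01,  2.05874095e+01,  6.38785548e-01, -1.84920835e-02,
       -7.01338803e+01, -1.65066276e+01]), 'qd': array([ 0.08668908, -0.02745209,  0.15849117,  0.05705451,  0.04050912,
        0.0502943 ]), 'joint_torque': array([-1.04053699e-03, -5.84167492e+01,  2.93753350e+01,  7.01580226e+00,
        1.02075341e-02, -5.02910098e-05]), 'tcp_pos': array([0.22803487, 0.63489696, 0.25071127]), 'eef_rot': array([ 1.79915956e+02, -6.77574652e-03, -1.97612550e+01]), 'contact_force': array([ 0.06355664,  0.51965516, -0.83169165]), 'moment': array([-0.01226815,  0.02580925, -0.0137371 ]), 'gripper_force': 0.0, 'gripper_width': 0.0874908624886969}
```

View pics/top1.png

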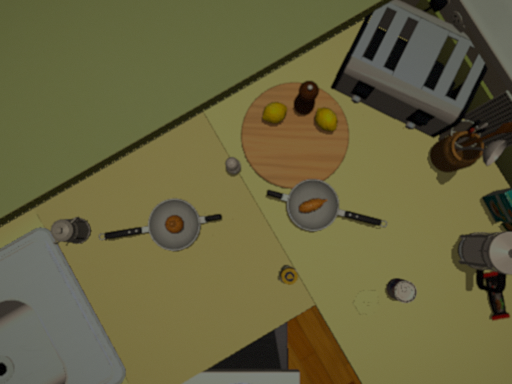

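View pics/scene1.png

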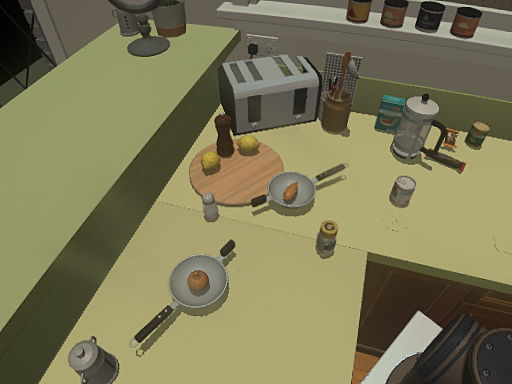

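```bash
python3 - <<'E'
from h import *
np.set_printoptions(precision=3,suppress=True)
c=pickle.load(open("top.pkl","rb"))
for n,u,v in [("onion",175,224),("lug",212,218),("hend",108,236),("rimL",150,226),("rimR",199,221),("rimT",173,200),("rimB",177,249),("salt",232,162),("spice",289,272),("bar",190,100),("bar2",120,140),("bar3",205,108),("board",250,180),("pepper",309,90),("kettle",65,230),("table",200,280),("bar edge",230,85),("sink",60,300)]:
    print(n,px2w(c,u,v))
im=cv2.cvtColor(c["color"],cv2.COLOR_RGB2BGR)[130:300,90:310]
cv2.imwrite("pics/top2.png",cv2.resize(im,None,fx=3.5,fy=3.5,interpolation=cv2.INTER_CUBIC))
# lug & handle: dark points in depth band, near the pan
H,W=c["range_z"].shape
P=np.array([[px2w(c,u,v) for u in range(95,230)] for v in range(195,260)])
g=c["color"][195:260,95:230].max(2)
z=P[...,2]
m=(g<75)&(z>.02)&(z<.08)
for s,nm in [(m&(P[...,1]<0.14)&(P[...,1]>0.0),"lug"),(m&(P[...,1]>.24),"handle")]:
    q=P[s]; print(nm,len(q),q.mean(0),q.min(0),q.max(0),np.median(q,0))
# height map of bar: profile along column 200
for v in range(80,150,5): print(v,px2w(c,200,v),px2w(c,140,v))
E
```

```text
onion [0.542 0.166 0.053]
lug [0.557 0.069 0.056]
hend [0.511 0.341 0.054]
rimL [0.537 0.236 0.034]
rimR [0.55  0.105 0.039]
rimT [0.606 0.175 0.037]
rimB [0.476 0.162 0.043]
salt [0.699 0.014 0.09 ]
spice [ 0.419 -0.129  0.096]
bar [0.81  0.097 0.264]
bar2 [0.721 0.25  0.263]
bar3 [0.864 0.094 0.009]
board [ 0.664 -0.03  -0.001]
pepper [ 0.867 -0.178  0.151]
kettle [0.527 0.43  0.112]
table [ 0.39   0.107 -0.004]
bar edge [0.843 0.009 0.263]
sink [ 0.339  0.486 -0.002]
lug 160 [0.553 0.088 0.045] [0.492 0.047 0.025] [0.593 0.138 0.06 ] [0.557 0.08  0.05 ]
handle 259 [0.519 0.305 0.048] [0.503 0.258 0.036] [0.535 0.353 0.057] [0.519 0.305 0.048]
80 [0.854 0.075 0.265] [0.856 0.209 0.262]
85 [0.844 0.076 0.261] [0.843 0.207 0.266]
90 [0.833 0.075 0.263] [0.833 0.208 0.263]
95 [0.821 0.075 0.265] [0.821 0.207 0.266]
100 [0.81  0.075 0.262] [0.811 0.208 0.263]
105 [0.799 0.075 0.263] [0.799 0.208 0.263]
110 [0.797 0.079 0.23 ] [0.789 0.208 0.261]
115 [0.847 0.109 0.   ] [0.777 0.207 0.262]
120 [0.832 0.108 0.004] [0.766 0.207 0.263]
125 [0.818 0.108 0.003] [0.755 0.207 0.262]
130 [0.804 0.109 0.   ] [0.744 0.207 0.262]
135 [ 0.791  0.109 -0.001] [0.732 0.207 0.263]
140 [ 0.777  0.109 -0.003] [0.723 0.209 0.253]
145 [ 0.763  0.109 -0.003] [0.718 0.217 0.222]
```

View pics/top2.png

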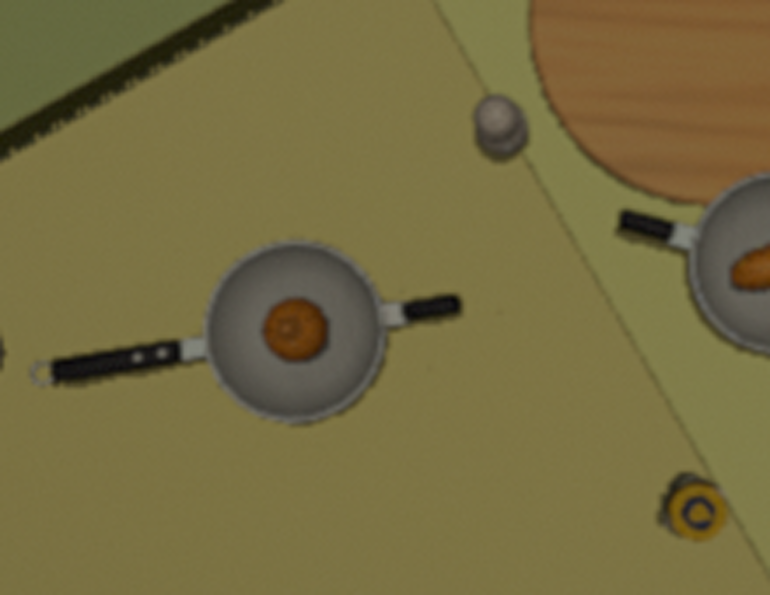

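```bash
python3 -m crank '[[[0,0,0],[3.1,2.65,0],-1],[[0,0,0],[3.1,2.65,0],-1],[[0,0,0],[3.1,2.65,0],-1],[[0,0,0],[3.1,2.65,0],-1],[[0,0,0],[3.1,2.65,0],-1],[[0,0,0],[3.1,2.65,0],-1],[[0,0,0],[3.1,2.65,0],-1],[[0,0,0],[3.1,2.65,0],-1]]' && python3 -m crank '[[[0,0,0],[3.1,2.65,0],-1],[[0,0,0],[3.1,2.65,0],-1],[[0,0,0],[3.1,2.65,0],-1],[[0,0,0],[3.1,2.65,0],-1],[[0,0,0],[3.1,2.65,0],-1],[[0,0,0],[3.1,2.65,0],-1],[[0,0,0],[3.1,2.65,0],-1],[[0,0,0],[3.1,2.65,0],-1]]' && python3 -m crank '[[[0,0,7.6],[0,0,0],-1],[[0,0,7.6],[0,0,0],-1],[[0,0,7.6],[0,0,0],-1],[[0,0,7.6],[0,0,0],-1],[[0,0,7.6],[0,0,0],-1],[[0,0,7.6],[0,0,0],-1],[[0,0,7.6],[0,0,0],-1],[[0,0,7.6],[0,0,0],-1]]'  && python3 -m crank '[[[0,0,0],[0,0,0],-1],[[0,0,0],[0,0,0],-1]]'
```

```text
time_s: 0.9
tcp_pos: [0.3903, 0.3502, 0.2514]
eef_rot: [180.0, 0.0, -19.7]
contact_force: [1.7, 0.4, 0.2]
gripper_width: 0.0878
gripper_force: 0.0
time_s: 1.7
tcp_pos: [0.5521, 0.0669, 0.2514]
eef_rot: [180.0, 0.0, -19.8]
contact_force: [1.7, 0.3, 0.0]
gripper_width: 0.0874
gripper_force: 0.0
time_s: 2.5
tcp_pos: [0.5514, 0.0685, 0.2512]
eef_rot: [180.0, -0.0, -80.9]
contact_force: [-0.2, -0.0, 0.1]
gripper_width: 0.0877
gripper_force: 0.0
time_s: 2.7
tcp_pos: [0.5515, 0.0685, 0.2513]
eef_rot: [180.0, -0.0, -80.3]
contact_force: [0.1, 0.2, 0.2]
gripper_width: 0.0877
gripper_force: 0.0
```

Now a wrist view to refine the lug.

```bash
cat >> h.py <<'E'
def wrist():
    s=r.get_state(); c=r.capture("wrist")
    T=np.eye(4); T[:3,:3]=Ro.from_euler("xyz",s["eef_rot"],degrees=True).as_matrix(); T[:3,3]=s["tcp_pos"]
    c["world_from_camera"]=T@c["hand_eye"]; return s,c
E
python3 - <<'E'
from h import *
s,c=wrist(); pickle.dump(c,open("w1.pkl","wb")); print(c["hand_eye"].round(3).tolist(), s["joints"].round(1))
cv2.imwrite("pics/w1.png",cv2.cvtColor(c["color"],cv2.COLOR_RGB2BGR))
E
```

```text
[[0.0, -0.964, -0.266, 0.071], [1.0, 0.001, -0.001, 0.001], [0.001, -0.266, 0.964, -0.133], [0.0, 0.0, 0.0, 1.0]] [ 27.3   9.4 -14.5  -0.  -66.1 -17.6]
```

View pics/w1.png

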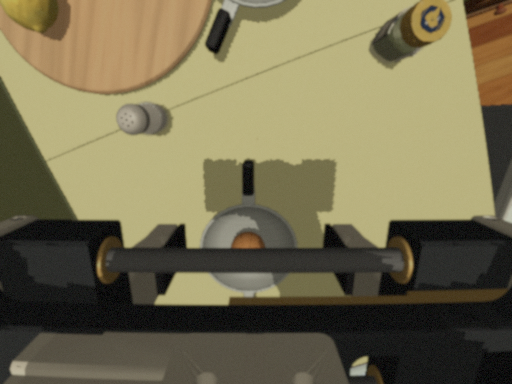

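```bash
python3 - <<'E'
from h import *
np.set_printoptions(precision=4,suppress=True)
c=pickle.load(open("w1.pkl","rb"))
z=c["range_z"]; 
P=np.array([[px2w(c,u,v) for u in range(225,275)] for v in range(150,205)])
g=c["color"][150:205,225:275].max(2)
m=(g<60)&(P[...,2]>.045)&(P[...,2]<.065)
q=P[m]; print(len(q),q.mean(0),q.min(0),q.max(0))
d=np.linalg.svd(q[:,:2]-q[:,:2].mean(0))[2][0]; print(np.degrees(np.arctan2(d[1],d[0])), np.ptp((q[:,:2]-q[:,:2].mean(0))@d))
for uv in [(249,160),(248.5,177),(248,194)]: print(px2w(c,*uv,z=.054))
# top-camera rim fit
t=pickle.load(open("top.pkl","rb"))
for uv in [(101.4,236.6),(213.4,218)]: print("top",px2w(t,*uv,z=.054 if uv[0]>200 else .05))
print("mid",px2w(t,90+295.5/3.5,130+331/3.5,z=.04))
E
```

```text
352 [0.5595 0.0682 0.0537] [0.5501 0.0476 0.0454] [0.5684 0.0901 0.0558]
99.55544911961312 0.04247319233871967
[0.5619 0.0452 0.054 ]
[0.559  0.0664 0.054 ]
[0.5561 0.0883 0.054 ]
top [0.5095 0.36   0.05  ]
top [0.557  0.0652 0.054 ]
mid [0.5405 0.1701 0.04  ]
```

```bash
python3 -m crank '[[[0,0,0.2],[0.28,-0.71,4],-1],[[0,0,0],[0,0,4],-1],[[0,0,0],[0,0,4],-1],[[0,0,0],[0,0,2],-1],[[0,0,0],[0,0,2],-1],[[0,0,0],[0,0,2],-1],[[0,0,0],[0,0,1.4],-1],[[0,0,0],[0,0,1],-1]]' && python3 -m crank '[[[0,0,0],[0,0,0],-1],[[0,0,0],[0,0,0],-1],[[0,0,0],[0,0,0],-1]]'
```

```text
time_s: 3.55
tcp_pos: [0.5587, 0.0668, 0.0464]
eef_rot: [179.9, -0.0, -80.6]
contact_force: [0.0, 0.2, -0.3]
gripper_width: 0.0877
gripper_force: 0.0
time_s: 3.85
tcp_pos: [0.5597, 0.0672, 0.0484]
eef_rot: [-179.9, 0.0, -80.7]
contact_force: [0.0, -0.0, -0.1]
gripper_width: 0.0874
gripper_force: 0.0
```

```bash
python3 - <<'E'
from h import *
s,c=wrist(); pickle.dump(c,open("w2.pkl","wb"))
print(s["tcp_pos"],s["eef_rot"])
cv2.imwrite("pics/w2.png",cv2.cvtColor(c["color"],cv2.COLOR_RGB2BGR))
E
```

```text
[0.55972938 0.06719649 0.04842149] [-1.79918813e+02  1.57193950e-02 -8.07155207e+01]
```

View pics/w2.png

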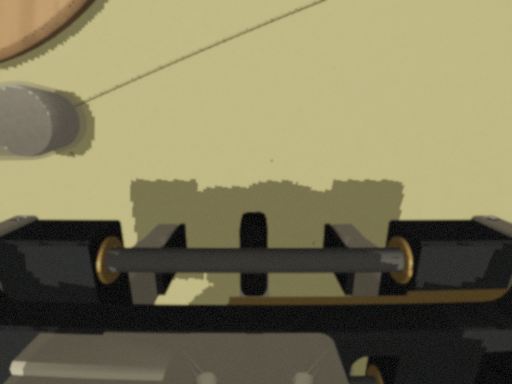

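The lug (cols 241–267, centre 254) is centred between the pads (186 and 325). I'll close gently first, then firmly.

```bash
python3 -m crank '[[[0,0,0],[0,0,0],0.3],[[0,0,0],[0,0,0],0.5],[[0,0,0],[0,0,0],0.6],[[0,0,0],[0,0,0],0.7],[[0,0,0],[0,0,0],0.8],[[0,0,0],[0,0,0],0.9],[[0,0,0],[0,0,0],1],[[0,0,0],[0,0,0],1]]' 8 && python3 -m crank '[[[0,0,0],[0,0,0],1],[[0,0,0],[0,0,0],1],[[0,0,0],[0,0,0],1],[[0,0,0],[0,0,0],1],[[0,0,0],[0,0,0],1]]' 58
python3 - <<'E'
from h import *
c=r.capture("top"); print([px2w(c,u,v).round(3) for u,v in [(175,224)]]); s=r.get_state(); print(s["contact_force"],s["moment"],s["gripper_width"])
E
```

```text
time_s: 4.7
tcp_pos: [0.5591, 0.0669, 0.0475]
eef_rot: [180.0, -0.0, -80.8]
contact_force: [-0.7, -0.2, 0.2]
gripper_width: 0.0291
gripper_force: 0.0
time_s: 5.2
tcp_pos: [0.5592, 0.067, 0.0476]
eef_rot: [-180.0, 0.0, -80.8]
contact_force: [0.1, -0.1, -0.9]
gripper_width: 0.0144
gripper_force: 58.0
[array([0.532, 0.091, 0.464])]
[ 1.17473463 -0.71214623 -0.3853504 ] [ 0.05648894 -0.27159706 -0.0813991 ] 0.014774584698932188
```

```bash
python3 -m crank '[[[0,0,0],[0,0,-0.1],1],[[0,0,0],[0,0,-0.2],1],[[0,0,0],[0,0,-0.4],1],[[0,0,0],[0,0,-0.6],1],[[0,0,0],[0,0,-0.7],1],[[0,0,0],[0,0,-0.6],1],[[0,0,0],[0,0,-0.3],1],[[0,0,0],[0,0,-0.1],1]]' && python3 -m crank '[[[0,0,0],[0,0,0],1],[[0,0,0],[0,0,0],1],[[0,0,0],[0,0,0],1]]'
python3 - <<'E'
from h import *
s=r.get_state(); print(s["contact_force"],s["moment"],s["gripper_width"],s["tcp_pos"],s["eef_rot"])
c=r.capture("scene"); pickle.dump(c,open("s2.pkl","wb")); 
im=cv2.cvtColor(c["color"],cv2.COLOR_RGB2BGR)[160:384,100:400]
cv2.imwrite("pics/s2.png",cv2.resize(im,None,fx=2.6,fy=2.6,interpolation=cv2.INTER_CUBIC))
E
```

```text
time_s: 6.05
tcp_pos: [0.5594, 0.0671, 0.0782]
eef_rot: [-179.9, 0.0, -80.8]
contact_force: [-0.0, 0.1, -2.7]
gripper_width: 0.0147
gripper_force: 58.0
time_s: 6.35
tcp_pos: [0.5589, 0.0669, 0.0773]
eef_rot: [180.0, -0.0, -80.8]
contact_force: [0.2, -0.8, -2.1]
gripper_width: 0.0145
gripper_force: 58.0
[ 0.23505972 -0.77346962 -2.10517945] [-0.18525742 -0.05845714  0.05709903] 0.01448690227000238 [0.55893054 0.06686944 0.07726039] [ 1.79968495e+02 -8.14574293e-03 -8.07573855e+01]
```

View pics/s2.png

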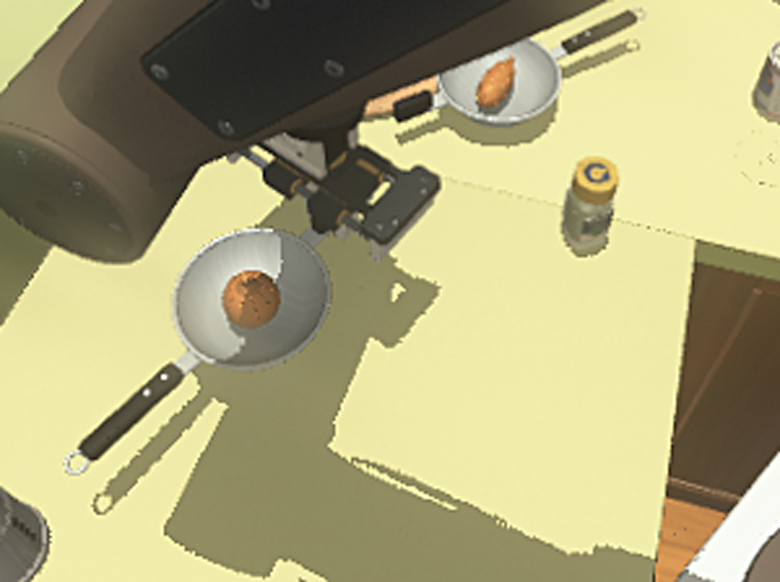

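```bash
cat >> h.py <<'E'
def cloud(c):
    H,W=c["range_z"].shape; u,v=np.meshgrid(np.arange(W),np.arange(H))
    K=c["intrinsics"]; x=(u-K[0,2])/K[0,0]; y=(v-K[1,2])/K[1,1]; a,b=x.copy(),y.copy()
    for _ in range(20):
        s=1+c["k1"]*(a*a+b*b); a,b=x/s,y/s
    p=np.stack([a,b,np.ones_like(a)],-1)*c["range_z"][...,None]; T=c["world_from_camera"]
    P=p@T[:3,:3].T+T[:3,3]; P[c["range_z"]==0]=np.nan; return P
def tilt(c,mx,my,yaw,z0):
    "annulus plane fit + handle heights; pan x at yaw; z0 underside"
    P=cloud(c).reshape(-1,3); e=np.array([np.cos(np.radians(yaw)),np.sin(np.radians(yaw))])
    d=P[:,:2]-[mx,my]; X=d@e; Y=d@np.array([-e[1],e[0]]); R=np.hypot(X,Y); Z=P[:,2]-z0
    # fit rim by sector symmetric annulus: solve Z=a+bX+cY+k*R
    m=(R>30e-3)&(R<58e-3)&(Z>-.03)&(Z<.06)
    A=np.c_[np.ones(m.sum()),X[m],Y[m],R[m]]; k=np.linalg.lstsq(A,Z[m],rcond=None)[0]
    hm=(X>.1)&(X<.18)&(abs(Y)<.008)&(Z>.015)&(Z<.09)
    lm=(X<-.07)&(X>-.13)&(abs(Y)<.007)&(Z>.015)&(Z<.07)
    print("n",m.sum(),"pitch(deg,+ = handle up)",np.degrees(k[1]).round(2),"roll",np.degrees(k[2]).round(2),"cone",np.degrees(k[3]).round(1),"z0",k[0].round(4),
      "handle",hm.sum(),Z[hm].mean().round(4),"slope",np.degrees(np.polyfit(X[hm],Z[hm],1)[0]).round(2) if hm.sum()>5 else None)
    o=(R<.03)&(Z>.04)&(Z<.075); 
    if o.sum(): print("onion top pts, pan frame", X[o].mean().round(4),Y[o].mean().round(4),Z[o].max().round(4))
E
python3 - <<'E'
from h import *
c=pickle.load(open("scene.pkl","rb")); tilt(c,.5415,.171,99.5,0)
t=pickle.load(open("top.pkl","rb")); tilt(t,.5415,.171,99.5,0)
c=pickle.load(open("s2.pkl","rb")); tilt(c,.5415,.171,99.5,.0297)
E
```

```text
n 1232 pitch(deg,+ = handle up) -2.61 roll -2.52 cone 19.0 z0 0.0013 handle 297 0.0501 slope 5.54
onion top pts, pan frame 0.0049 0.0029 0.0689
n 1055 pitch(deg,+ = handle up) -2.18 roll 0.25 cone 33.7 z0 -0.0104 handle 192 0.0488 slope 6.08
onion top pts, pan frame 0.0009 -0.0009 0.0689
n 1547 pitch(deg,+ = handle up) -10.6 roll -14.38 cone -3.5 z0 0.0126 handle 328 0.0488 slope 5.46
onion top pts, pan frame 0.0046 0.0039 0.0685
```

```bash
python3 -m crank '[[[0,0,0],[0,0,-0.3],1],[[0,0,0],[0,0,-0.7],1],[[0,0,0],[0,0,-1.1],1],[[0,0,0],[0,0,-1.3],1],[[0,0,0],[0,0,-1.3],1],[[0,0,0],[0,0,-1.3],1],[[0,0,0],[0,0,-1.3],1],[[0,0,0],[0,0,-1.3],1]]' && python3 -m crank '[[[0,0,0],[0,0,-1.3],1],[[0,0,0],[0,0,-1.0],1],[[0,0,0],[0,0,-0.6],1],[[0,0,0],[0,0,-0.3],1],[[0,0,0],[0,0,-0.1],1],[[0,0,0],[0,0,0],1],[[0,0,0],[0,0,0],1]]' && python3 -m crank '[[[0,0,0],[0.09,0.2,0],1],[[0,0,0],[0.18,0.4,0],1],[[0,0,0],[0.32,0.7,0],1],[[0,0,0],[0.46,1.0,0],1],[[0,0,0],[0.55,1.2,0],1],[[0,0,0],[0.55,1.2,0],1],[[0,0,0],[0.55,1.2,0],1],[[0,0,0],[0.55,1.2,0],1]]' && python3 -m crank '[[[0,0,0],[0.55,1.2,0],1],[[0,0,0],[0.55,1.2,0],1],[[0,0,0],[0.55,1.2,0],1],[[0,0,0],[0.5,1.1,0],1],[[0,0,0],[0.41,0.9,0],1],[[0,0,0],[0.32,0.7,0],1],[[0,0,0],[0.18,0.4,0],1],[[0,0,0],[0.09,0.2,0],1]]' && python3 -m crank '[[[0,0,0],[0,0,0],1],[[0,0,0],[0,0,0],1],[[0,0,0],[0,0,0],1]]'
python3 - <<'E'
from h import *
s=r.get_state(); print(s["joints"].round(1),s["tcp_pos"])
c=r.capture("scene"); x,y,z=s["tcp_pos"]; a=np.radians(s["eef_rot"][2]+180.2); tilt(c,x+.106*np.cos(a),y+.106*np.sin(a),np.degrees(a),z-.0476)
E
```

```text
time_s: 7.2
tcp_pos: [0.5592, 0.067, 0.165]
eef_rot: [-180.0, 0.0, -80.8]
contact_force: [-0.2, 0.2, -2.4]
gripper_width: 0.0147
gripper_force: 58.0
time_s: 7.9
tcp_pos: [0.5588, 0.0669, 0.196]
eef_rot: [179.9, -0.0, -80.8]
contact_force: [0.6, 0.1, -1.8]
gripper_width: 0.0147
gripper_force: 58.0
time_s: 8.7
tcp_pos: [0.4932, 0.0227, 0.1967]
eef_rot: [-180.0, 0.0, -80.8]
contact_force: [-0.5, 0.6, -1.9]
gripper_width: 0.0146
gripper_force: 58.0
time_s: 9.5
tcp_pos: [0.4311, -0.0189, 0.1967]
eef_rot: [-180.0, 0.0, -80.8]
contact_force: [0.3, 0.1, -2.2]
gripper_width: 0.0143
gripper_force: 58.0
time_s: 9.8
tcp_pos: [0.4315, -0.0185, 0.1965]
eef_rot: [180.0, -0.0, -80.7]
contact_force: [-0.2, -0.0, -2.4]
gripper_width: 0.0147
gripper_force: 58.0
[ 23.9  -0.3 -33.    0.  -57.2 -14.7] [ 0.43150347 -0.01852101  0.19650323]
n 1691 pitch(deg,+ = handle up) -0.37 roll 0.23 cone 29.1 z0 -0.005 handle 450 0.0494 slope 5.04
onion top pts, pan frame 0.0061 0.0094 0.0668
```

```bash
python3 -m crank '[[[0,0,0.5],[0,0,0],1],[[0,0,1.2],[0,0,0],1],[[0,0,2],[0,0,0],1],[[0,0,3],[0,0,0],1],[[0,0,3.5],[0,0,0],1],[[0,0,3.5],[0,0,0],1],[[0,0,3.5],[0,0,0],1],[[0,0,3.5],[0,0,0],1]]' && python3 -m crank '[[[0,0,3.5],[0,0,0],1],[[0,0,3.5],[0,0,0],1],[[0,0,3.5],[0,0,0],1],[[0,0,3.5],[0,0,0],1],[[0,0,3.5],[0,0,0],1],[[0,0,3.5],[0,0,0],1],[[0,0,3.5],[0,0,0],1],[[0,0,3.5],[0,0,0],1]]' && python3 -m crank '[[[0,0,3.5],[0,0,0],1],[[0,0,3.5],[0,0,0],1],[[0,0,3.5],[0,0,0],1],[[0,0,3.5],[0,0,0],1],[[0,0,3.5],[0,0,0],1],[[0,0,3.5],[0,0,0],1],[[0,0,3.5],[0,0,0],1],[[0,0,3.5],[0,0,0],1]]' && python3 -m crank '[[[0,0,3.5],[0,0,0],1],[[0,0,3.5],[0,0,0],1],[[0,0,3.5],[0,0,0],1],[[0,0,3.3],[0,0,0],1],[[0,0,3],[0,0,0],1],[[0,0,2],[0,0,0],1],[[0,0,1.2],[0,0,0],1],[[0,0,0.5],[0,0,0],1]]' && python3 -m crank '[[[0,0,0],[0,0,0],1],[[0,0,0],[0,0,0],1],[[0,0,0],[0,0,0],1],[[0,0,0],[0,0,0],1]]'
python3 - <<'E'
from h import *
s=r.get_state(); print(s["joints"].round(1),s["tcp_pos"],s["eef_rot"])
x,y,z=s["tcp_pos"]; a=np.radians(s["eef_rot"][2]+180.2)
for n in ["scene","top"]:
    c=r.capture(n); pickle.dump(c,open(n+"3.pkl","wb")); tilt(c,x+.106*np.cos(a),y+.106*np.sin(a),np.degrees(a),z-.0476)
im=cv2.cvtColor(c["color"],cv2.COLOR_RGB2BGR)[60:384,60:400]
cv2.imwrite("pics/t3.png",cv2.resize(im,None,fx=1.8,fy=1.8))
c=pickle.load(open("scene3.pkl","rb")); im=cv2.cvtColor(c["color"],cv2.COLOR_RGB2BGR)
cv2.imwrite("pics/s3.png",cv2.resize(im,None,fx=1.5,fy=1.5))
E
```

```text
time_s: 10.65
tcp_pos: [0.4312, -0.0187, 0.1965]
eef_rot: [180.0, -0.0, -101.7]
contact_force: [-0.4, 0.2, -2.3]
gripper_width: 0.0142
gripper_force: 58.0
time_s: 11.45
tcp_pos: [0.4311, -0.0187, 0.1965]
eef_rot: [180.0, -0.0, -129.7]
contact_force: [0.2, 0.1, -3.0]
gripper_width: 0.0142
gripper_force: 58.0
time_s: 12.25
tcp_pos: [0.4311, -0.0187, 0.1964]
eef_rot: [180.0, -0.0, -157.7]
contact_force: [-0.5, 0.3, -2.2]
gripper_width: 0.0145
gripper_force: 58.0
time_s: 13.05
tcp_pos: [0.4311, -0.0187, 0.1965]
eef_rot: [-180.0, -0.0, -178.0]
contact_force: [0.4, -0.3, -1.8]
gripper_width: 0.0145
gripper_force: 58.0
time_s: 13.45
tcp_pos: [0.4312, -0.0187, 0.1966]
eef_rot: [-180.0, -0.0, -177.9]
contact_force: [0.9, -0.0, -2.5]
gripper_width: 0.0146
gripper_force: 58.0
[  23.9   -0.3  -33.1    0.   -57.3 -111.8] [ 0.43121602 -0.01871195  0.19657656] [-1.79998852e+02 -2.21184946e-04 -1.77943191e+02]
n 1 pitch(deg,+ = handle up) -0.07 roll -0.01 cone 0.1 z0 0.0232 handle 0 nan slope None
n 1404 pitch(deg,+ = handle up) -0.55 roll 0.39 cone 33.5 z0 -0.0107 handle 238 0.0477 slope 5.39
onion top pts, pan frame 0.001 0.0029 0.0686h.py:34: RuntimeWarning: Mean of empty slice.
  "handle",hm.sum(),Z[hm].mean().round(4),"slope",np.degrees(np.polyfit(X[hm],Z[hm],1)[0]).round(2) if hm.sum()>5 else None)
  ret = ret.dtype.type(ret / rcount)
```

View pics/t3.png

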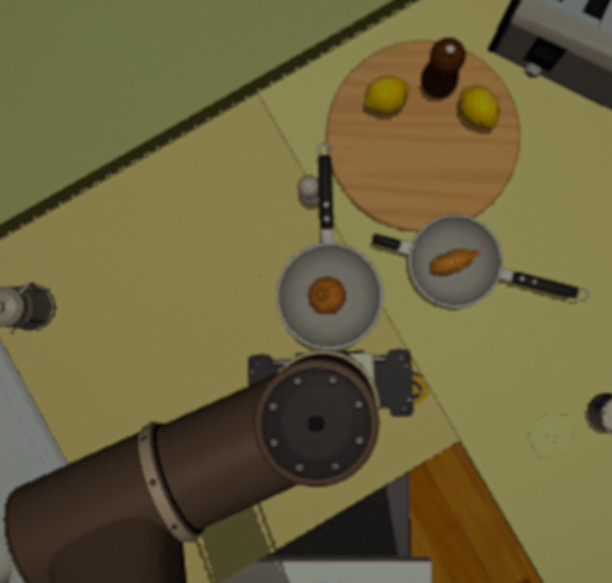

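View pics/s3.png

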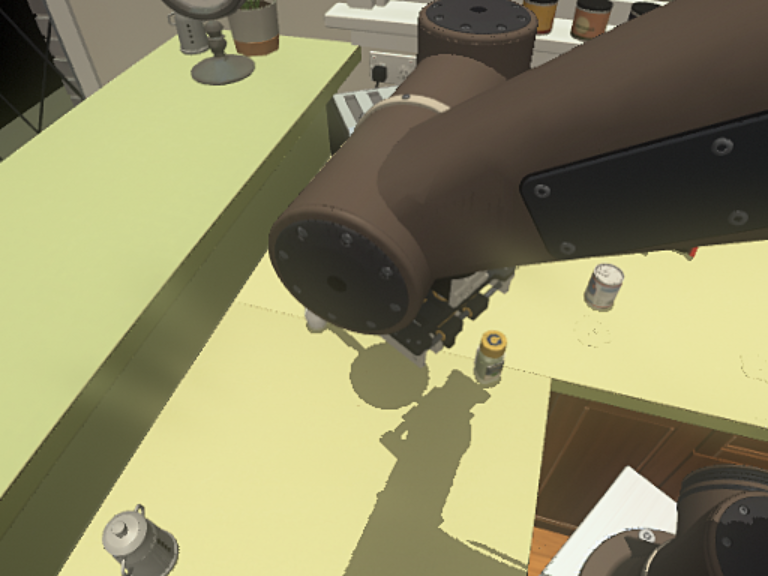

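```bash
python3 -m crank '[[[0,0,0.4],[0,0,0],1],[[0,0,0.7],[0,0,0],1],[[0,0,0.7],[0,0,0],1],[[0,0,0.4],[0,0,0],1],[[0,0,0],[0,0,0],1],[[0,0,0],[0,0,0],1],[[0,0,0],[0,0,0],1],[[0,0,0],[0,0,0],1]]'
python3 - <<'E'
from h import *
c=r.capture("top"); P=cloud(c).reshape(-1,3); g=c["color"].reshape(-1,3).max(1)
s=r.get_state(); x,y,z=s["tcp_pos"]; z0=z-.0476
m=(g<70)&(P[:,2]>z0+.03)&(P[:,2]<z0+.075)&(P[:,0]>x+.19)&(P[:,0]<x+.31)&(abs(P[:,1]-y)<.03)
q=P[m]; k=np.polyfit(q[:,0],q[:,1],1); print(m.sum(),"handle yaw",np.degrees(np.arctan(k[0])),"from lug",np.degrees(np.arctan2(q[:,1].mean()-y,q[:,0].mean()-x)))
tilt(c,x+.106,y,0,z0); print(s["tcp_pos"],s["eef_rot"],s["qd"].round(2),"underside",z0)
t=pickle.load(open("top.pkl","rb"))
for n,u,v in [("salt",232,162),("spice",289,272),("panb",313,206)]: print(n,px2w(t,u,v).round(3),px2w(c,u,v).round(3))
E
```

```text
time_s: 14.35
tcp_pos: [0.4312, -0.0187, 0.1966]
eef_rot: [180.0, -0.0, 179.8]
contact_force: [-0.1, 0.2, -2.2]
gripper_width: 0.0146
gripper_force: 58.0
322 handle yaw -1.0384109830660604 from lug -0.38779040922355457
n 1403 pitch(deg,+ = handle up) -0.41 roll 0.28 cone 32.9 z0 -0.0102 handle 225 0.0479 slope 5.81
onion top pts, pan frame 0.0012 0.0028 0.0677
[ 0.43121607 -0.01871375  0.19656242] [ 1.79999892e+02 -4.19292135e-04  1.79847654e+02] [ 0.08 -0.03 -0.04  0.01  0.11 -0.05] underside 0.14896242055660852
salt [0.699 0.014 0.09 ] [0.7   0.014 0.087]
spice [ 0.419 -0.129  0.096] [ 0.419 -0.129  0.096]
panb [ 0.588 -0.198  0.043] [ 0.588 -0.198  0.044]
```

```bash
python3 -c "
from plant import r
print(r.close_job())"
```

```text
the job is handed in; nothing more can be done
None
```

The onion's pan is held by its short grip about 15 cm above the worktop, level to within about half a degree. Its long handle points straight ahead to within about 1°, the onion lies in the middle, the other pan, salt shaker and spice jar are unmoved, and the job is handed in.

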